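# Settle the slug in the loaded tube and hold it balanced over the knife edge

### The job

For the centre-of-gravity lesson, take the clear tube out of its wooden peg cradle, tilt it about 30 degrees with its metal cap down until the steel slug inside has slid home against the cap, and bring it level again; never let the corked end dip or tip the tube steeply, because the heavy slug would knock the cork out. Finish while still holding the tube, gripped at the point where it balances with the slug home: keep it level and still, lying square across the knife edge of the stand, its balance point right over the middle of the edge and its underside two to three centimetres above it, touching nothing but your fingers. Leave the other things on the table where they are.

Things in the scene. Friction and masses are not known exactly. Their poses are not given: they have to be found in the camera images.
- tube: Clear plastic tube, 28 mm diameter, 290 mm long; 0.30 kg with the steel slug that slides inside. One end has a ribbed aluminium cap (35 mm wide, outer face 152 mm from the origin), the other a brown cork (28 mm, face 163 mm out). Origin on the axis, middle of the tube; own +x along the axis to the metal cap. Starts level in the cradle, axis 46 mm above the table, both sides free between the pegs.
- balance (a point): Balance point of the tube once the slug rests against the cap: on the axis, 70 mm from the origin towards the cap, that is 82 mm inwards from the cap's outer face. Axes as the tube's.
- slug (a joint): Distance in m of the steel slug (23 mm wide, 76 mm long, 0.18 kg, a black ring at each end, seen dark through the tube) from its home against the metal cap: 0 = home, 0.185 = at the cork, starts at 0.05 to 0.12. It stays put near level, starts to slide at about 15 degrees of slope, and at 30 degrees gets home within one second.
- cradle: Wooden peg cradle, fixed: board 262 x 66 x 12 mm; two cross battens (14 mm thick, tops 32 mm above the table) centred 95 mm to -x and 122 mm to +x of the origin; on each two 8 mm dowels, 40 mm apart, tops 56 mm above the table, on either side of the tube. Origin on the table under the tube's middle; x along the tube, +x at the cap end.
- stand: Knife-edge stand, fixed: dark steel foot 120 x 84 x 12 mm, round column, and on top a steel knife edge 60 mm long that dips slightly towards its middle. Origin at the centre of the foot's underside; the edge runs along its own y, so the tube must lie along its x, either way round.
- edge (a point): Middle of the knife edge, its lowest point, 120 mm above the table; the ends of the edge rise 4 mm higher. Axes as the stand's.
- beaker: Small empty glass beaker, 37 mm wide, 53 mm high; origin at its foot. Bystander.
- masses: Stack of four brass slotted masses, 38 mm diameter, 42 mm high; origin at its foot. Bystander.
- mass_single: Single brass slotted mass, 38 mm diameter, 10 mm high; origin at its underside. Bystander.
- dropper_grey: Grey glass drop bottle, 37 mm wide, 78 mm high; origin at its foot. Bystander.
- eraser: Eraser in a paper sleeve, 42 x 21 x 13 mm, lying; origin at its underside. Bystander.
- marker: White felt marker with a black cap, 121 mm long, 13 mm thick, lying; origin at its underside. Bystander.
- bung: Spare brown stopper standing on the table, 24 mm wide, 22 mm high; origin at its foot. Bystander.

How it is judged:
By the outcome, as a careful person would: the job done as asked, in the order asked, and still so for the second after the job is handed in, while the arm keeps its last pose, push and grip.
It also fails if it takes over 42 s, if anything falls off the work surface, if the arm or the gripper's body presses on something with over 40 N, if the wrist force passes 120 N, or if a joint passes its speed limit or range.

### The arm

A 6-joint arm with a two-finger parallel gripper is mounted at the origin on a cart in front of the work surface, level with it; the furniture and walls round the work are solid. World frame = base frame: x ahead of the robot, y to its left, z up, the work surface at z = 0. Lengths are in m, angles in rad, forces in N, time in s.
With the tool pointing down it reaches from about 0.225 to 0.875 m from the base axis. Payload 3.4 kg.
Tool frame: the origin (TCP) lies at the very end of the fingers, on their centre line; the grasp point (between the pads) lies 19 mm behind it (grip_depth is the distance from the TCP to the grasp point, in m); x points along the fingers, z is the direction in which the jaws open and shut, and the axes are right-handed (so a half turn about x gives the same grasp; the last joint's range is limited). The gripper opens to 85 mm and grips with 20 to 120 N. Pads are 22 mm wide; open, the fingers measure 114 mm over their backs; the gripper's body (76 mm by 85 mm) begins 54 mm behind the grasp point. The pads swing forward as they close: fully open they stand 13 mm farther back than shut.
Start: joints at [-1.239, 0.276, 1.505, -0, 1.361, -0.121], TCP at [0.252, -0.517, 0.231] pointing down, gripper open.
Joint ranges: [-2.89, 2.89], [-0.75, 2.08], [0.22, 2.7], [-1.18, 4.32], [0.11, 2.71], [-2.7, 2.7]. Speed limits (rad/s): [2.57, 2.57, 3.14, 3.14, 3.14, 3.14].

### API

Orientations are given as a unit quaternion [w, x, y, z].
In Python, from rig import get_state, get_image, sign_off, grip_depth gives the robot as it stands. The module is installed in compiled form; this text tells all that it offers.
- The arm moves only by the tool arm_command, never from a script. Its argument "series" is a list of rows, each an object with "dp": the shift along the tool's x, y, z scaled (see below), a list of three; "angular": the turn, a rotation vector about the tool's x, y, z scaled (see below), a list of three; "gripper": the finger opening in mm, from 0 to 85.4. A call has exactly 8 rows; each row shifts and turns the pose as measured when the row begins, along the tool's axes as they then stand; what a row does not reach is not made up. The controller multiplies each number of a shift by 0.12 m and each number of a turn by 90 degrees. A row lasts 1/8 s, in which the tool goes at most 62.5 mm and 10.7 degrees, less where a joint would pass 70% of its speed; a pose out of reach is approached as far as the arm can. A call with a number of a shift or a turn outside -1 to 1 is refused whole. A call with a gripper value outside its range is refused whole. The fingers move at their own pace and stop on an object; "grip_force" is the grip in N (left out, the last holds). Time passes only in rows, so rows that do not move let the fingers close, or fill a call up. It gives the time, the measured TCP pose, the force and the opening at its end, in the units of the state.
- get_state(): the state, without advancing time (a new reading comes with each control period).
- get_image(name): name is "scene" or "top"; returns a dict with "image" (480x640x3 uint8, blue, green, red), "depth" (480x640 float32, m along the optical axis (not along the pixel's ray), 0 where there is no reading), "mtx" (3x3 intrinsics, pixels), "k1" (the pictures are not rectified: a ray, as slopes to the right and down, at radius r is drawn at 1 + k1 r^2 times it, then the intrinsics apply), "view" (4x4, takes a point from world to camera coordinates). Camera axes: x right, y up, looking along -z (the intrinsics and any distortion apply to the point x, -y, -z); pixel columns grow to the right and rows downward; lengths in m; the calibration is good to about 2 mm. A picture is of the moment at which its call begins.
- sign_off(): hands the job in, once; it reports no verdict.
The state is a dict: "clock": time; "qpos": joint angles; "qd": joint speeds; "effort": joint torques, N m; "position": TCP position; "ee_rot": TCP orientation; "contact_force": force on the tool from outside, world axes, zero at the start; "moment": the same for the moment, N m; "width": finger opening in m.
Only numpy, scipy, OpenCV 4.12 (cv2) and the standard library are available. Lean on these libraries where they do the work, as an engineer would, in place of code of your own. Each camera call takes 0.05 s, during which the arm holds its last target. There are 200 camera calls.

## Working session

There is one attempt and no reset: what is moved stays moved. The work goes in short steps, Python scripts to look and compute and a tool call to move; the robot and the scene stay as the last step left them, time stands still between calls to the robot, and variables do not carry over. Pictures are saved under pics/ and viewed, about 8 in all and at most 12, crops included, and the job is handed in when it is done.

Besides the shell and the picture viewer there is one more tool, called as name([rows], argument=value, ...), one row to a line, values as JSON. arm_command: Moves the arm, as the interface text tells. Its arguments: {"type":"object","properties":{"series":{"type":"array","items":{"type":"object","properties":{"dp":{"type":"array","items":{"type":"number"}},"angular":{"type":"array","items":{"type":"number"}},"gripper":{"type":"number"}}}},"grip_force":{"type":"number"}},"required":["series"]}

```bash
mkdir -p pics; cat > h.py <<'E'
import numpy as np,cv2
from rig import get_state,get_image,grip_depth
from scipy.spatial.transform import Rotation as R
def snap(n,f):
    d=get_image(n); cv2.imwrite(f'pics/{f}.png',d['image']); np.savez(f'pics/{f}.npz',**{k:d[k] for k in d}); return d
def load(f): return dict(np.load(f'pics/{f}.npz'))
def ray(d,u,v):
    K=d['mtx'];k=float(d['k1']);x=(u-K[0,2])/K[0,0];y=(v-K[1,2])/K[1,1]
    rd=np.hypot(x,y);r=rd
    for _ in range(20): r=rd/(1+k*r*r)
    s=r/rd if rd>0 else 1
    V=np.linalg.inv(d['view']); return V[:3,3],V[:3,:3]@np.array([x*s,-y*s,-1.])
def atz(d,u,v,z):
    o,r=ray(d,u,v); return o+r*(z-o[2])/r[2]
def dep(d,u,v):
    o,r=ray(d,u,v); return o+r*d['depth'][int(round(v)),int(round(u))]
def proj(d,p):
    c=d['view']@np.append(p,1);x,y=c[0]/-c[2],-c[1]/-c[2];f=1+float(d['k1'])*(x*x+y*y);K=d['mtx']
    return K[0,0]*x*f+K[0,2],K[1,1]*y*f+K[1,2]
def st():
    s=get_state();q=s['ee_rot'];return s,R.from_quat([q[1],q[2],q[3],q[0]]).as_matrix()
E
python3 - <<'E'
from h import *
s,M=st();print(s,M.round(3),grip_depth() if callable(grip_depth) else grip_depth)
snap('top','t0');snap('scene','s0')
E
```

```text
{'clock': 0.0, 'qpos': array([-1.23899993e+00,  2.76570121e-01,  1.50614238e+00, -1.75350260e-05,
        1.36071957e+00, -1.21005081e-01]), 'qd': array([ 0.00190748, -0.00101545,  0.00204683,  0.00101018,  0.00122894,
       -0.00016339]), 'effort': array([ 6.77214175e-04, -4.16773009e+01, -2.45803624e+01,  9.90477793e-05,
        1.11355731e-02, -3.03341405e-07]), 'position': array([ 0.25136318, -0.51654308,  0.23045023]), 'ee_rot': array([ 0.59896705,  0.37540748,  0.59998603, -0.37459906]), 'contact_force': array([ 0.43537227, -0.62528445,  0.192932  ]), 'moment': array([-0.02607688,  0.01354421,  0.00252694]), 'width': 0.08503829967595755} [[-0.001  0.899  0.437]
 [ 0.002  0.437 -0.899]
 [-1.     0.    -0.002]] 0.0187
```

View pics/t0.png

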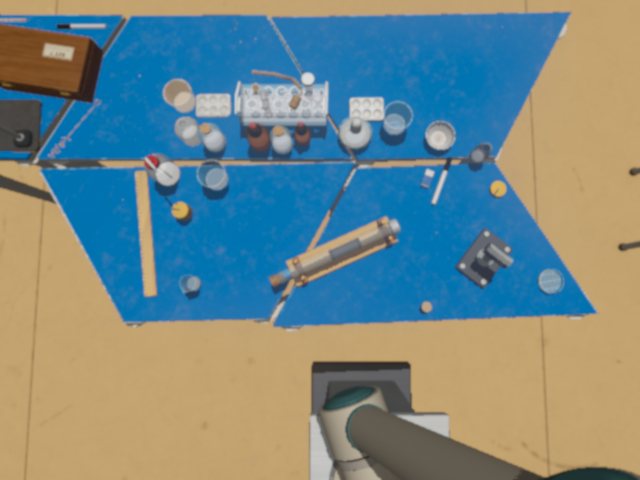

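View pics/s0.png

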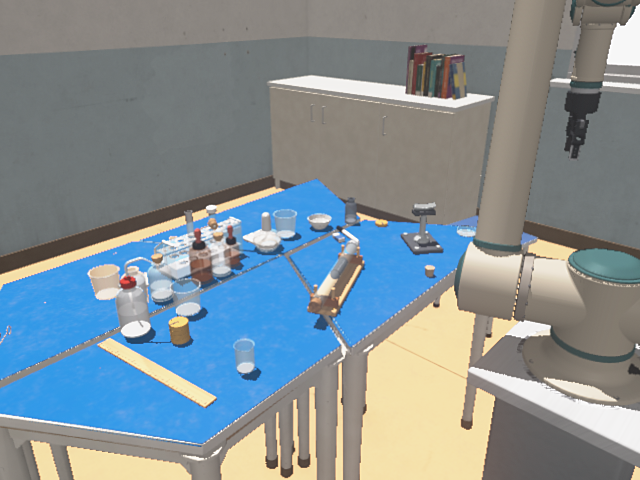

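Top view: the cork is near (277,283), the cap near (394,227), and the stand near (485,258) with its knife edge around (495,255). I'll enlarge those areas next.

```bash
python3 - <<'E'
from h import *
d=load('t0');im=d['image']
a=cv2.resize(im[205:300,260:410],None,fx=5.3,fy=5.3,interpolation=cv2.INTER_CUBIC)[:300*2]
b=cv2.resize(im[220:295,445:520],None,fx=8,fy=8,interpolation=cv2.INTER_CUBIC)
cv2.imwrite('pics/ca.png',a);cv2.imwrite('pics/cb.png',b)
V=np.linalg.inv(d['view']);print(V.round(3),d['mtx'],d['k1'])
for u,v,z in[(276,283,.046),(396,226,.046),(485,258,.012),(495,255,.12)]:print(atz(d,u,v,z).round(3),dep(d,u,v).round(3))
E
```

```text
[[-1.000e-03  9.940e-01 -1.130e-01  4.420e-01]
 [-1.000e+00 -1.000e-03  4.000e-03  1.150e-01]
 [ 4.000e-03  1.130e-01  9.940e-01  1.152e+00]
 [ 0.000e+00  0.000e+00  0.000e+00  1.000e+00]] [[486.90081932   0.         331.60112478]
 [  0.         486.90081932 230.69695642]
 [  0.           0.           1.        ]] -0.004344699930157913
[0.45  0.236 0.046] [0.45  0.235 0.054]
[ 0.579 -0.037  0.046] [ 0.577 -0.035  0.06 ]
[ 0.507 -0.25   0.012] [ 0.506 -0.24   0.042]
[ 0.508 -0.237  0.12 ] [ 0.508 -0.238  0.115]
```

View pics/ca.png

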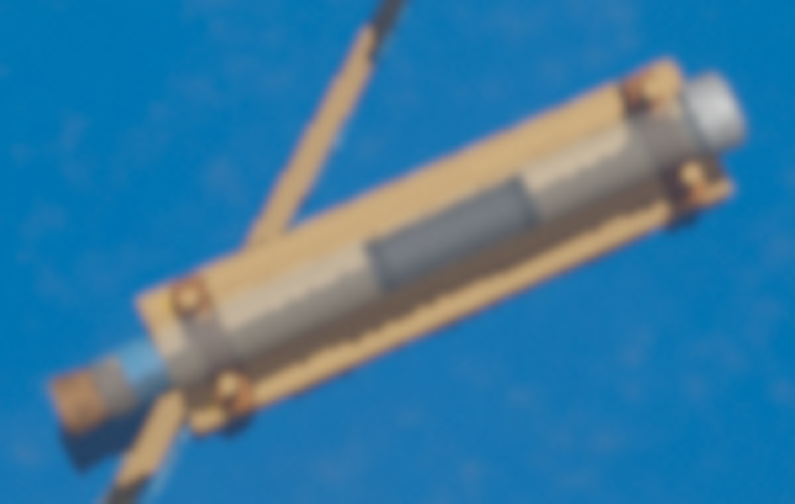

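View pics/cb.png

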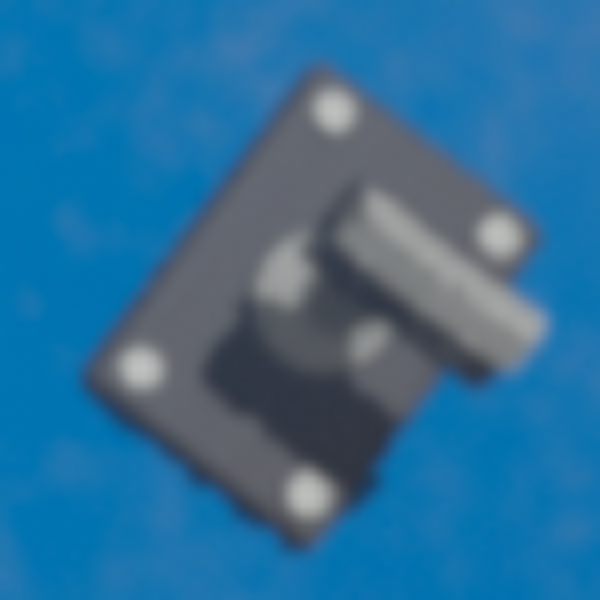

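The crops show the cork face at about (271.7,281.4) and the cap face at about (398.7,225.4). The foot screws are at (486.9,233.8), (507.5,249.4), (462.5,266) and (483.5,281.9). The edge lies along the foot's short side, and the slug is mid-tube.

```bash
python3 - <<'E'
from h import *
d=load('t0')
ck=atz(d,271.7,281.4,.046);cp=atz(d,398.7,225.4,.046)
L=np.linalg.norm(cp-ck);t=(cp-ck)/L
print('tube',ck,cp,L,'ang',np.degrees(np.arctan2(t[1],t[0])))
# line via tube side profile using depth-free: pegs
P={k:atz(d,260+u/5.3,205+v/5.3,.056) for k,(u,v) in dict(a=(189,297),b=(232,386),c=(646,90),e=(693,177)).items()}
m1=(P['a']+P['b'])/2;m2=(P['c']+P['e'])/2;w=m2-m1
print('pegs',np.linalg.norm(P['a']-P['b']),np.linalg.norm(P['c']-P['e']),np.linalg.norm(w),'ang',np.degrees(np.arctan2(w[1],w[0])))
u=w/np.linalg.norm(w)
print('origin: pegs',(m1+u*95),(m2-u*122),'caps',cp-t*.152,ck+t*.163)
u=w/np.linalg.norm(w);print('o',m1+u*.095,m2-u*.122,'bal',(m1+u*.095)[:2]+u[:2]*.07)
S=[atz(d,445+a/8,220+b/8,.013) for a,b in[(335,110),(500,235),(140,368),(308,495)]]
lo=(S[0]+S[1]-S[2]-S[3]);print('stand',np.mean(S,0),np.degrees(np.arctan2(lo[1],lo[0])))
# knife top from depth
ys,xs=np.mgrid[225:290,450:520];Q=np.array([dep(d,a,b) for a,b in zip(xs.ravel(),ys.ravel())])
k=Q[(Q[:,2]>.112)&(Q[:,2]<.135)];c=k[:,:2].mean(0);U,s,Vt=np.linalg.svd(k[:,:2]-c);pr=(k[:,:2]-c)@Vt.T
print('knife',len(k),c,(k[:,:2].max(0)+k[:,:2].min(0))/2,np.degrees(np.arctan2(Vt[0,1],Vt[0,0])),pr.min(0),pr.max(0),k[:,2].max())
E
```

```text
tube [0.45316091 0.24584815 0.046     ] [ 0.58039417 -0.04334641  0.046     ] 0.3159458726051847 ang -66.25255576839136
pegs 0.041900254256593765 0.042291513907526376 0.214847597865493 ang -65.66957769721778
origin: pegs [ 3.96195784e+01 -8.63803985e+01  5.60000000e-02] [-4.96955202e+01  1.11150904e+02  5.60000000e-02] caps [0.51918288 0.09578367 0.046     ] [0.51880197 0.09664945 0.046     ]
o [0.51888662 0.09558037 0.056     ] [0.51799984 0.09754161 0.056     ] bal [0.5477265  0.03179744]
stand [ 0.50811613 -0.24954072  0.013     ] -38.17719173231182
knife 214 [ 0.5087595  -0.24691862] [ 0.50896339 -0.24781654] -128.6460131068985 [-0.02936111 -0.01029952] [0.0294708  0.00859634] 0.12454161024633925
```

```bash
cat >> h.py <<'E'
def plan(pos,Mt,n,tot=8):
    """split straight move to TCP pos & orientation Mt into n equal rows, in tool units"""
    s,M=st();p=np.array(s['position']);rv=R.from_matrix(M.T@Mt).as_rotvec()
    print('from',p.round(4),'width',round(s['width'],4),'clock',round(s['clock'],2),'turn deg',np.degrees(rv).round(2),'dist',np.round(np.subtract(pos,p),4))
    for i in range(n):
        Mi=M@R.from_rotvec(rv*i/n).as_matrix();dp=Mi.T@((np.array(pos)-p)/n)/.12
        print(dp.round(3).tolist(),(rv/n/(np.pi/2)).round(4).tolist())
def ori(tubeang,tilt=0):
    a=np.radians(tubeang);t=np.array([np.cos(a),np.sin(a),0]);x=np.array([0,0,-1.]);z=np.array([-t[1],t[0],0]);y=np.cross(z,x)
    M=np.column_stack([x,y,z])
    # cap-down tilt: rotate world about axis so t goes toward -z
    ax=np.cross(t,[0,0,-1.]);return R.from_rotvec(ax*np.radians(tilt)).as_matrix()@M
E
python3 - <<'E'
from h import *
plan([.5472,.0321,.16],ori(-66),14)
E
```

```text
from [ 0.2514 -0.5166  0.2305] width 0.0856 clock 0.1 turn deg [-8.806e+01 -7.000e-02 -8.000e-02] dist [ 0.2958  0.5487 -0.0705]
[0.042, 0.301, -0.217] [-0.0699, -0.0001, -0.0001]
[0.042, 0.323, -0.182] [-0.0699, -0.0001, -0.0001]
[0.042, 0.341, -0.146] [-0.0699, -0.0001, -0.0001]
[0.042, 0.355, -0.108] [-0.0699, -0.0001, -0.0001]
[0.042, 0.365, -0.068] [-0.0699, -0.0001, -0.0001]
[0.042, 0.37, -0.028] [-0.0699, -0.0001, -0.0001]
[0.042, 0.371, 0.013] [-0.0699, -0.0001, -0.0001]
[0.042, 0.367, 0.054] [-0.0699, -0.0001, -0.0001]
[0.042, 0.359, 0.094] [-0.0699, -0.0001, -0.0001]
[0.042, 0.347, 0.132] [-0.0699, -0.0001, -0.0001]
[0.042, 0.33, 0.169] [-0.0699, -0.0001, -0.0001]
[0.042, 0.31, 0.205] [-0.0699, -0.0001, -0.0001]
[0.042, 0.285, 0.237] [-0.0699, -0.0001, -0.0001]
[0.042, 0.258, 0.267] [-0.0699, -0.0001, -0.0001]
```

arm_command([
  {"dp": [0,0.3,-0.22],"angular": [-0.07,0,0],"gripper": 85},
  {"dp": [0,0.32,-0.18],"angular": [-0.07,0,0],"gripper": 85},
  {"dp": [0,0.34,-0.15],"angular": [-0.07,0,0],"gripper": 85},
  {"dp": [0,0.355,-0.11],"angular": [-0.07,0,0],"gripper": 85},
  {"dp": [0,0.365,-0.07],"angular": [-0.07,0,0],"gripper": 85},
  {"dp": [0,0.37,-0.03],"angular": [-0.07,0,0],"gripper": 85},
  {"dp": [0,0.37,0.01],"angular": [-0.07,0,0],"gripper": 85},
  {"dp": [0,0.37,0.05],"angular": [-0.07,0,0],"gripper": 85},
])

```text
clock: 1.1
position: [0.4171, -0.1923, 0.2275]
ee_rot: [0.702, 0.078, 0.704, -0.074]
contact_force: [0.3, -0.5, -1.0]
width: 0.0851
```

```bash
python3 - <<'E'
from h import *
plan([.5472,.0321,.15],ori(-66),7)
E
```

```text
from [ 0.4171 -0.1923  0.2275] width 0.0851 clock 1.1 turn deg [-36.4   -0.14  -0.37] dist [ 0.1301  0.2244 -0.0775]
[0.093, 0.294, 0.094] [-0.0578, -0.0002, -0.0006]
[0.093, 0.284, 0.121] [-0.0578, -0.0002, -0.0006]
[0.093, 0.272, 0.146] [-0.0578, -0.0002, -0.0006]
[0.093, 0.258, 0.17] [-0.0578, -0.0002, -0.0006]
[0.093, 0.241, 0.192] [-0.0578, -0.0002, -0.0006]
[0.092, 0.223, 0.213] [-0.0578, -0.0002, -0.0006]
[0.092, 0.203, 0.233] [-0.0578, -0.0002, -0.0006]
```

arm_command([
  {"dp": [0.05,0.3,0.1],"angular": [-0.06,0,0],"gripper": 85},
  {"dp": [0.08,0.29,0.12],"angular": [-0.06,0,0],"gripper": 85},
  {"dp": [0.1,0.28,0.15],"angular": [-0.06,0,0],"gripper": 85},
  {"dp": [0.1,0.265,0.17],"angular": [-0.06,0,0],"gripper": 85},
  {"dp": [0.1,0.245,0.19],"angular": [-0.06,0,0],"gripper": 85},
  {"dp": [0.1,0.22,0.21],"angular": [-0.06,0,0],"gripper": 85},
  {"dp": [0.1,0.2,0.23],"angular": [-0.06,0,0],"gripper": 85},
  {"dp": [0,0,0],"angular": [0,0,0],"gripper": 85},
])

```text
clock: 2.1
position: [0.5454, 0.0486, 0.1481]
ee_rot: [0.686, -0.162, 0.689, 0.167]
contact_force: [-0.9, -1.4, 0.5]
width: 0.0848
```

```bash
python3 - <<'E'
from h import *
plan([.5472,.0321,.0273],ori(-66),7)
d=snap('scene','s1');e=snap('top','t1')
for n,q in dict(bal=[.5472,.0321,.046],cap=[.5805,-.0429,.046],cork=[.4524,.245,.046],edge=[.508,-.249,.12]).items(): print(n,np.round(proj(d,q),1),np.round(proj(e,q),1))
cv2.imwrite('pics/cs1.png',cv2.resize(d['image'][180:330,270:470],None,fx=4,fy=4,interpolation=cv2.INTER_CUBIC))
E
```

```text
from [0.5454 0.0486 0.1481] width 0.0848 clock 2.1 turn deg [ 2.97 -0.19 -0.46] dist [ 0.0018 -0.0165 -0.1208]
[0.144, -0.02, -0.007] [0.0047, -0.0003, -0.0007]
[0.144, -0.02, -0.006] [0.0047, -0.0003, -0.0007]
[0.144, -0.019, -0.006] [0.0047, -0.0003, -0.0007]
[0.144, -0.019, -0.006] [0.0047, -0.0003, -0.0007]
[0.144, -0.019, -0.006] [0.0047, -0.0003, -0.0007]
[0.144, -0.019, -0.006] [0.0047, -0.0003, -0.0007]
[0.144, -0.019, -0.006] [0.0047, -0.0003, -0.0007]
bal [344.6 258.5] [365.9 239.9]
cap [353.4 245. ] [398.5 225.4]
cork [313.4 306.6] [272.1 281.7]
edge [423.9 203.6] [500.8 254.8]
```

View pics/cs1.png

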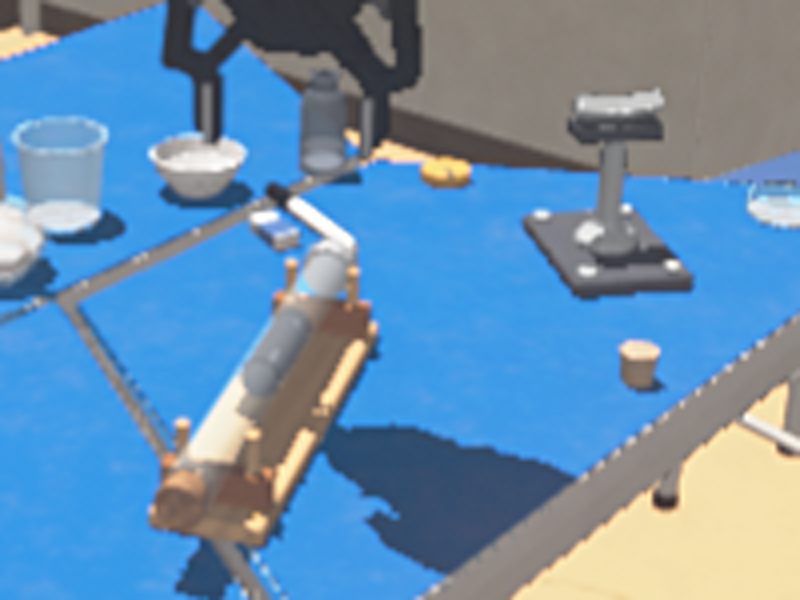

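The scene crop shows the tube undisturbed in the cradle with the fingers above it. The reprojected balance, cap and cork points fall on the tube. Descending.

arm_command([
  {"dp": [0.05,-0.13,-0.04],"angular": [0.033,0,-0.005],"gripper": 85},
  {"dp": [0.15,0,0],"angular": [0,0,0],"gripper": 85},
  {"dp": [0.2,0,0],"angular": [0,0,0],"gripper": 85},
  {"dp": [0.15,0,0],"angular": [0,0,0],"gripper": 85},
  {"dp": [0.1,0,0],"angular": [0,0,0],"gripper": 85},
  {"dp": [0.1,0,0],"angular": [0,0,0],"gripper": 85},
  {"dp": [0,0,0],"angular": [0,0,0],"gripper": 85},
  {"dp": [0,0,0],"angular": [0,0,0],"gripper": 85},
])

```text
clock: 3.2
position: [0.548, 0.018, 0.0584]
ee_rot: [0.694, -0.142, 0.693, 0.135]
contact_force: [0.2, 0.4, -0.9]
width: 0.0851
```

```bash
python3 - <<'E'
from h import *
plan([.5472,.0321,.0273],ori(-66),2)
E
```

```text
from [0.548  0.018  0.0584] width 0.0851 clock 3.2 turn deg [-1.43 -0.    0.54] dist [-0.0008  0.0141 -0.0311]
[0.129, 0.057, 0.02] [-0.0079, -0.0, 0.003]
[0.129, 0.056, 0.02] [-0.0079, -0.0, 0.003]
```

arm_command([
  {"dp": [0,0.06,0.02],"angular": [-0.01,0,0.003],"gripper": 85},
  {"dp": [0.05,0.05,0.02],"angular": [0,0,0],"gripper": 85},
  {"dp": [0,0,0],"angular": [0,0,0],"gripper": 85},
  {"dp": [0.05,0,0],"angular": [0,0,0],"gripper": 85},
  {"dp": [0.05,0,0],"angular": [0,0,0],"gripper": 85},
  {"dp": [0.05,0,0],"angular": [0,0,0],"gripper": 85},
  {"dp": [0,0,0],"angular": [0,0,0],"gripper": 85},
  {"dp": [0,0,0],"angular": [0,0,0],"gripper": 85},
])

```text
clock: 4.2
position: [0.548, 0.0335, 0.0334]
ee_rot: [0.693, -0.146, 0.691, 0.143]
contact_force: [-0.2, 0.6, 0.9]
width: 0.0849
```

```bash
python3 - <<'E'
from h import *
plan([.5472,.0321,.0273],ori(-66),1);print(get_state()['qd'].round(3))
E
```

```text
from [0.548  0.0335 0.0334] width 0.0849 clock 4.2 turn deg [-0.41  0.09  0.3 ] dist [-0.0008 -0.0014 -0.0061]
[0.051, -0.008, -0.01] [-0.0045, 0.001, 0.0033]
[-0.001  0.003  0.003  0.001 -0.     0.002]
```

arm_command([
  {"dp": [0.05,-0.01,-0.01],"angular": [-0.004,0.001,0.003],"gripper": 85},
  {"dp": [0,0,0],"angular": [0,0,0],"gripper": 50},
  {"dp": [0,0,0],"angular": [0,0,0],"gripper": 36},
  {"dp": [0,0,0],"angular": [0,0,0],"gripper": 30},
  {"dp": [0,0,0],"angular": [0,0,0],"gripper": 20},
  {"dp": [0,0,0],"angular": [0,0,0],"gripper": 20},
  {"dp": [0,0,0],"angular": [0,0,0],"gripper": 20},
  {"dp": [0,0,0],"angular": [0,0,0],"gripper": 20},
], grip_force=80)

```text
clock: 5.2
position: [0.548, 0.0316, 0.0277]
ee_rot: [0.692, -0.147, 0.691, 0.147]
contact_force: [0.7, -0.1, 1.2]
width: 0.0259
```

```bash
python3 - <<'E'
from h import *
plan([.5472,.0321,.2],ori(-66),1)
e=snap('top','t2');i=e['image']
cv2.imwrite('pics/ct2.png',cv2.resize(i[190:305,255:415],None,fx=5,fy=5,interpolation=cv2.INTER_CUBIC))
E
```

```text
from [0.548  0.0316 0.0277] width 0.0259 clock 5.2 turn deg [-0.03  0.08  0.06] dist [-0.0008  0.0005  0.1723]
[-1.436, 0.005, -0.002] [-0.0003, 0.0009, 0.0007]
```

View pics/ct2.png

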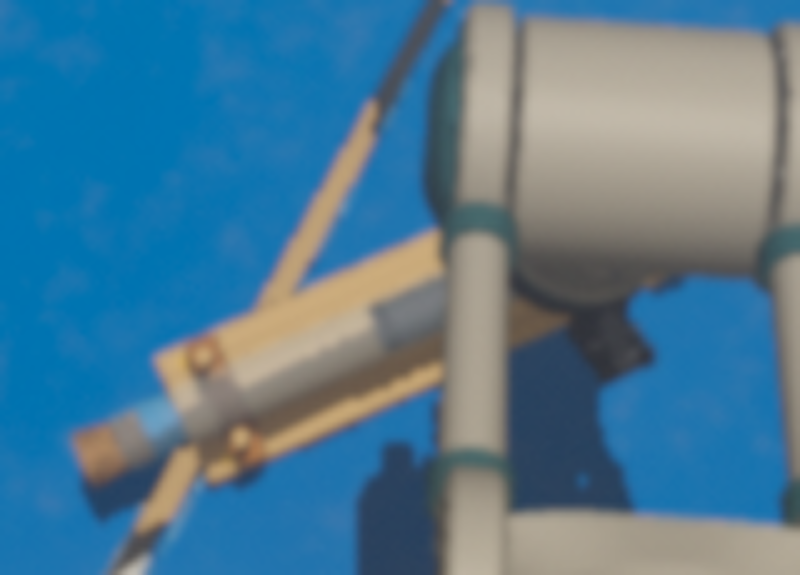

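The crop shows the jaws closed on the tube, with the cork end undisturbed at about (97,455). The opening reads 25.9 mm. I'll lift with a slight cap-down bias.

arm_command([
  {"dp": [-0.08,0,0],"angular": [0,0,0.01],"gripper": 20},
  {"dp": [-0.12,0,0],"angular": [0,0,0.01],"gripper": 20},
  {"dp": [-0.16,0,0],"angular": [0,0,0.01],"gripper": 20},
  {"dp": [-0.2,0,0],"angular": [0,0,0.01],"gripper": 20},
  {"dp": [-0.2,0,0],"angular": [0,0,0],"gripper": 20},
  {"dp": [-0.2,0,0],"angular": [0,0,0],"gripper": 20},
  {"dp": [-0.15,0,0],"angular": [0,0,0],"gripper": 20},
  {"dp": [-0.05,0,0],"angular": [0,0,0],"gripper": 20},
], grip_force=90)

```text
clock: 6.25
position: [0.5476, 0.0242, 0.1703]
ee_rot: [0.684, -0.123, 0.698, 0.171]
contact_force: [-0.1, 0.1, -2.4]
width: 0.0256
```

```bash
python3 - <<'E'
from h import *
plan([.5472,.0321,.2],ori(-66,30),1);print(get_state()['contact_force'],get_state()['moment'])
e=snap('top','t3');d=snap('scene','s3')
a=cv2.resize(d['image'][130:330,220:420],None,fx=2.9,fy=2.9,interpolation=cv2.INTER_CUBIC)
cv2.imwrite('pics/c3.png',a)
E
```

```text
from [0.5476 0.0242 0.1703] width 0.0256 clock 6.25 turn deg [-0.05 -0.35 25.99] dist [-0.0004  0.0079  0.0297]
[-0.242, 0.079, 0.022] [-0.0006, -0.0039, 0.2888]
[-0.06608863  0.10252814 -2.37444586] [-0.20420314 -0.13538391 -0.05010838]
```

View pics/c3.png

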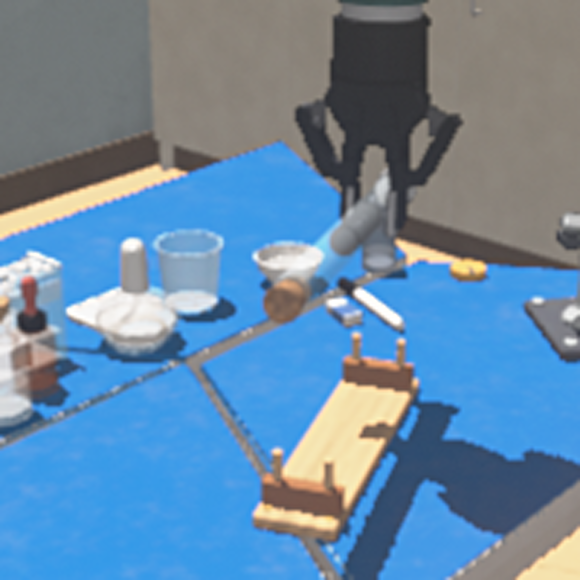

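The crop shows the tube clear of the cradle, close to level with the cap slightly down, and the slug dark near the jaws. The wrist force of −2.4 N is in line with the tube's weight. Tilting now.

arm_command([
  {"dp": [-0.05,0,0],"angular": [0,0,0.03],"gripper": 20},
  {"dp": [-0.05,0,0],"angular": [0,0,0.045],"gripper": 20},
  {"dp": [-0.05,0,0],"angular": [0,0,0.05],"gripper": 20},
  {"dp": [-0.05,0,0],"angular": [0,0,0.05],"gripper": 20},
  {"dp": [0,0,0],"angular": [0,0,0.05],"gripper": 20},
  {"dp": [0,0,0],"angular": [0,0,0.04],"gripper": 20},
  {"dp": [0,0,0],"angular": [0,0,0.02],"gripper": 20},
  {"dp": [0,0,0],"angular": [0,0,0],"gripper": 20},
])

```text
clock: 7.35
position: [0.545, 0.021, 0.1857]
ee_rot: [0.621, 0.041, 0.712, 0.324]
contact_force: [-0.4, 0.9, -2.5]
width: 0.0257
```

arm_command([
  {"dp": [0,0,0],"angular": [0,0,0],"gripper": 20},
  {"dp": [0,0,0],"angular": [0,0,0],"gripper": 20},
  {"dp": [0,0,0],"angular": [0,0,0],"gripper": 20},
  {"dp": [0,0,0],"angular": [0,0,0],"gripper": 20},
  {"dp": [0,0,0],"angular": [0,0,0],"gripper": 20},
  {"dp": [0,0,0],"angular": [0,0,0],"gripper": 20},
  {"dp": [0,0,0],"angular": [0,0,0],"gripper": 20},
  {"dp": [0,0,0],"angular": [0,0,0],"gripper": 20},
])

```text
clock: 8.35
position: [0.5444, 0.0227, 0.1868]
ee_rot: [0.622, 0.04, 0.712, 0.324]
contact_force: [-0.7, 0.1, -2.3]
width: 0.0256
```

```bash
python3 - <<'E'
from h import *
plan([.5472,.0321,.2],ori(-66,30),1);print(get_state()['contact_force'],get_state()['moment'])
e=snap('top','t4');d=snap('scene','s4')
a=cv2.resize(d['image'][130:280,270:410],None,fx=4,fy=4,interpolation=cv2.INTER_CUBIC)
cv2.imwrite('pics/c4.png',a)
E
```

```text
from [0.5444 0.0227 0.1868] width 0.0256 clock 8.35 turn deg [-0.22 -1.01 -0.72] dist [0.0028 0.0094 0.0132]
[-0.064, 0.11, 0.052] [-0.0024, -0.0112, -0.008]
[-0.66817272  0.12358478 -2.34464453] [-0.43086689 -0.19259853 -0.04600925]
```

View pics/c4.png

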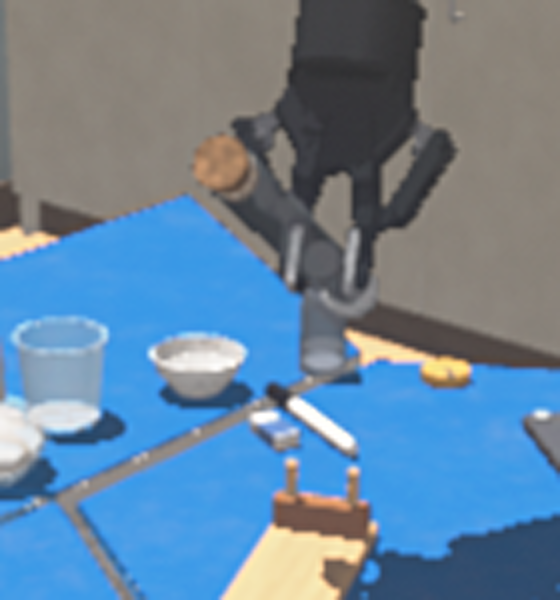

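The crop shows the cork up at (222,162). The slug's inner ring is between the jaws at about (320,260), which is where it should be when home. Levelling now.

arm_command([
  {"dp": [0,0,0],"angular": [0,0,-0.03],"gripper": 20},
  {"dp": [0,0,0],"angular": [0,0,-0.05],"gripper": 20},
  {"dp": [0,0,0],"angular": [0,0,-0.06],"gripper": 20},
  {"dp": [0,0,0],"angular": [0,0,-0.06],"gripper": 20},
  {"dp": [0,0,0],"angular": [0,0,-0.06],"gripper": 20},
  {"dp": [0,0,0],"angular": [0,0,-0.03],"gripper": 20},
  {"dp": [0,0,0],"angular": [0,0,-0.01],"gripper": 20},
  {"dp": [0,0,0],"angular": [0,0,0],"gripper": 20},
])

```text
clock: 9.45
position: [0.542, 0.0257, 0.1892]
ee_rot: [0.682, -0.134, 0.699, 0.165]
contact_force: [0.7, -0.3, -3.0]
width: 0.0258
```

```bash
python3 - <<'E'
from h import *
plan([.508,-.249,.2],ori(-38.4,0),13);print(get_state()['contact_force'],get_state()['moment'])
E
```

```text
from [0.542  0.0257 0.1892] width 0.0258 clock 9.45 turn deg [-27.22  -0.17  -2.86] dist [-0.034  -0.2747  0.0108]
[-0.013, -0.151, -0.093] [-0.0233, -0.0001, -0.0024]
[-0.012, -0.147, -0.098] [-0.0233, -0.0001, -0.0024]
[-0.012, -0.144, -0.103] [-0.0233, -0.0001, -0.0024]
[-0.011, -0.14, -0.109] [-0.0233, -0.0001, -0.0024]
[-0.011, -0.136, -0.114] [-0.0233, -0.0001, -0.0024]
[-0.01, -0.132, -0.119] [-0.0233, -0.0001, -0.0024]
[-0.01, -0.127, -0.123] [-0.0233, -0.0001, -0.0024]
[-0.009, -0.123, -0.128] [-0.0233, -0.0001, -0.0024]
[-0.009, -0.118, -0.132] [-0.0233, -0.0001, -0.0024]
[-0.008, -0.113, -0.136] [-0.0233, -0.0001, -0.0024]
[-0.008, -0.108, -0.141] [-0.0233, -0.0001, -0.0024]
[-0.008, -0.103, -0.144] [-0.0233, -0.0001, -0.0024]
[-0.007, -0.098, -0.148] [-0.0233, -0.0001, -0.0024]
[ 0.71646528 -0.31329603 -3.0400963 ] [-0.03508696  0.02310054  0.05716794]
```

The moment fell from 0.24 to about 0.04 N·m, so the centre of mass is now in the grip. Moving to the stand.

arm_command([
  {"dp": [-0.05,-0.08,-0.05],"angular": [-0.02,0,0],"gripper": 20},
  {"dp": [-0.05,-0.15,-0.1],"angular": [-0.025,0,0],"gripper": 20},
  {"dp": [-0.02,-0.15,-0.1],"angular": [-0.025,0,0],"gripper": 20},
  {"dp": [-0.01,-0.15,-0.11],"angular": [-0.025,0,0],"gripper": 20},
  {"dp": [-0.01,-0.14,-0.12],"angular": [-0.025,0,0],"gripper": 20},
  {"dp": [-0.01,-0.14,-0.12],"angular": [-0.025,0,0],"gripper": 20},
  {"dp": [-0.01,-0.13,-0.12],"angular": [-0.025,0,0],"gripper": 20},
  {"dp": [-0.01,-0.12,-0.13],"angular": [-0.025,0,0],"gripper": 20},
])

```text
clock: 10.45
position: [0.5246, -0.1442, 0.2027]
ee_rot: [0.653, -0.236, 0.666, 0.274]
contact_force: [0.5, -0.2, -3.2]
width: 0.0256
```

```bash
python3 - <<'E'
from h import *
plan([.508,-.249,.2],ori(-38.4,0),5)
E
```

```text
from [ 0.5246 -0.1442  0.2027] width 0.0256 clock 10.45 turn deg [-9.32  0.39 -3.17] dist [-0.0166 -0.1048 -0.0027]
[-0.002, -0.111, -0.138] [-0.0207, 0.0009, -0.0071]
[-0.001, -0.106, -0.142] [-0.0207, 0.0009, -0.0071]
[0.001, -0.102, -0.145] [-0.0207, 0.0009, -0.0071]
[0.002, -0.097, -0.148] [-0.0207, 0.0009, -0.0071]
[0.003, -0.092, -0.151] [-0.0207, 0.0009, -0.0071]
```

arm_command([
  {"dp": [0,-0.11,-0.14],"angular": [-0.02,0,0],"gripper": 20},
  {"dp": [0,-0.1,-0.14],"angular": [-0.02,0,-0.005],"gripper": 20},
  {"dp": [0,-0.1,-0.145],"angular": [-0.02,0,-0.005],"gripper": 20},
  {"dp": [0,-0.09,-0.13],"angular": [-0.02,0,-0.005],"gripper": 20},
  {"dp": [0,-0.05,-0.06],"angular": [-0.01,0,-0.005],"gripper": 20},
  {"dp": [0,0,0],"angular": [0,0,0],"gripper": 20},
  {"dp": [0,0,0],"angular": [0,0,0],"gripper": 20},
  {"dp": [0,0,0],"angular": [0,0,0],"gripper": 20},
])

```text
clock: 11.45
position: [0.5103, -0.2404, 0.1978]
ee_rot: [0.64, -0.289, 0.641, 0.31]
contact_force: [0.2, -0.2, -1.9]
width: 0.0258
```

```bash
python3 - <<'E'
from h import *
plan([.508,-.249,.17],ori(-38.4,0),1);s,M=st();print(s['contact_force'],s['moment'])
e=snap('top','t5');d=snap('scene','s5')
y=M[:,1];g=s['position']-M[:,0]*grip_depth;t=-y if y@[.78,-.62,0]<0 else y
print('g',g,'tube dir if aligned',t)
for n,q in dict(cap=g+.082*t,cork=g-.233*t,edge=[.508,-.249,.12]).items(): print(n,np.round(proj(d,q),1),np.round(proj(e,q),1))
a=cv2.resize(d['image'][140:260,360:480],None,fx=4.9,fy=4.9,interpolation=cv2.INTER_CUBIC)
b=cv2.resize(e['image'][190:310,400:560],None,fx=4.9,fy=4.9,interpolation=cv2.INTER_CUBIC)
cv2.imwrite('pics/c5a.png',a);cv2.imwrite('pics/c5b.png',b)
E
```

```text
from [ 0.5103 -0.2404  0.1978] width 0.0258 clock 11.45 turn deg [-1.43  0.7  -1.59] dist [-0.0023 -0.0086 -0.0278]
[0.23, -0.038, -0.07] [-0.0159, 0.0078, -0.0177]
[ 0.22280204 -0.18755319 -1.90964878] [ 0.02038161 -0.0375505  -0.03810322]
g [ 0.51054422 -0.24091801  0.21644638] tube dir if aligned [ 0.76772409 -0.64017129 -0.02793643]
cap [414.9 161.4] [539.1 218.1]
cork [458.3 196.9] [440.1 345.5]
edge [423.9 203.6] [500.8 254.8]
```

View pics/c5a.png

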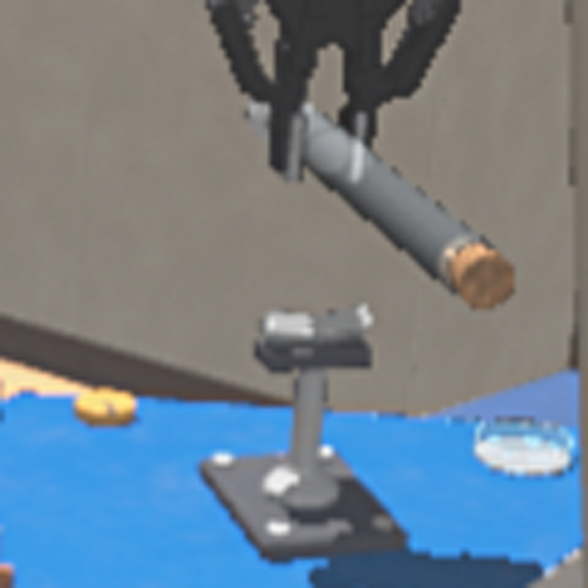

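View pics/c5b.png

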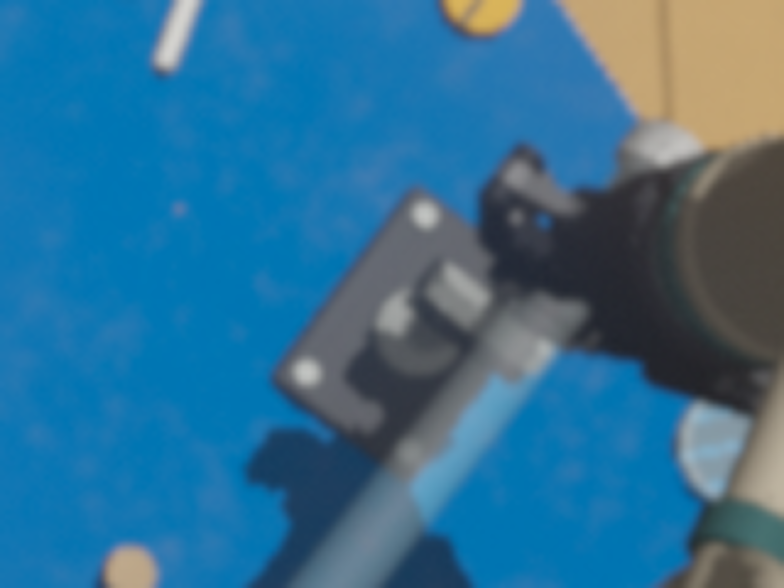

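Scene crop: the cork face measures (458.6,196.1) against a predicted (458.3,196.9), so the tube is aligned with the tool within about 1°. Top crop: the tube lies roughly square over the edge. Next is correction and part of the descent.

arm_command([
  {"dp": [0,-0.03,-0.06],"angular": [-0.016,0.008,-0.012],"gripper": 20},
  {"dp": [0.04,0,0],"angular": [0,0,0],"gripper": 20},
  {"dp": [0.06,0,0],"angular": [0,0,0],"gripper": 20},
  {"dp": [0.06,0,0],"angular": [0,0,0],"gripper": 20},
  {"dp": [0.06,0,0],"angular": [0,0,0],"gripper": 20},
  {"dp": [0,0,0],"angular": [0,0,0],"gripper": 20},
  {"dp": [0,0,0],"angular": [0,0,0],"gripper": 20},
  {"dp": [0,0,0],"angular": [0,0,0],"gripper": 20},
])

```text
clock: 12.55
position: [0.508, -0.2478, 0.1689]
ee_rot: [0.634, -0.306, 0.638, 0.311]
contact_force: [-0.4, 0.6, -2.1]
width: 0.0259
```

```bash
python3 - <<'E'
from h import *
plan([.509,-.2485,.1407],ori(-38.4,0),1);s,M=st()
E
```

```text
from [ 0.508  -0.2478  0.1689] width 0.0259 clock 12.55 turn deg [ 0.17 -0.06 -0.5 ] dist [ 0.001  -0.0007 -0.0282]
[0.235, -0.012, 0.001] [0.0019, -0.0007, -0.0055]
```

arm_command([
  {"dp": [0.05,-0.01,0],"angular": [0.002,0,-0.005],"gripper": 20},
  {"dp": [0.06,0,0],"angular": [0,0,0],"gripper": 20},
  {"dp": [0.05,0,0],"angular": [0,0,0],"gripper": 20},
  {"dp": [0.05,0,0],"angular": [0,0,0],"gripper": 20},
  {"dp": [0.02,0,0],"angular": [0,0,0],"gripper": 20},
  {"dp": [0,0,0],"angular": [0,0,0],"gripper": 20},
  {"dp": [0,0,0],"angular": [0,0,0],"gripper": 20},
  {"dp": [0,0,0],"angular": [0,0,0],"gripper": 20},
])

```text
clock: 13.55
position: [0.5092, -0.2488, 0.1396]
ee_rot: [0.636, -0.308, 0.637, 0.307]
contact_force: [-0.2, -0.1, -3.1]
width: 0.0255
```

```bash
python3 - <<'E'
from h import *
plan([.509,-.2485,.1407],ori(-38.4,0),1);s,M=st();print(s['contact_force'],s['moment'])
e=snap('top','t6');d=snap('scene','s6')
t=-M[:,1];g=s['position']-M[:,0]*grip_depth
print(g,t)
for n,q in dict(cap=g+.082*t,cork=g-.233*t,edge=[.5085,-.2482,.12]).items(): print(n,np.round(proj(d,q),1),np.round(proj(e,q),1))
a=cv2.resize(d['image'][150:250,380:480],None,fx=4,fy=4,interpolation=cv2.INTER_CUBIC)
b=cv2.resize(e['image'][200:350,420:520],None,fx=4,fy=4,interpolation=cv2.INTER_CUBIC)
o=np.zeros((600,800,3),np.uint8);o[:400,:400]=a;o[:,400:]=b
cv2.imwrite('pics/c6.png',o)
E
```

```text
from [ 0.5092 -0.2488  0.1396] width 0.0255 clock 13.55 turn deg [-0.02 -0.06  0.02] dist [-0.0002  0.0003  0.0011]
[-0.01, 0.002, 0.001] [-0.0003, -0.0007, 0.0002]
[-0.1590833  -0.08845685 -3.10101067] [ 0.02110119 -0.01898232 -0.02814251]
[ 0.50918456 -0.24873691  0.15825708] [ 7.83432181e-01 -6.21477223e-01  2.80239093e-04]
cap [414.6 180.5] [530.5 221.9]
cork [459.8 223.3] [438.9 344.1]
edge [423.5 203.6] [500.5 254.6]
```

View pics/c6.png

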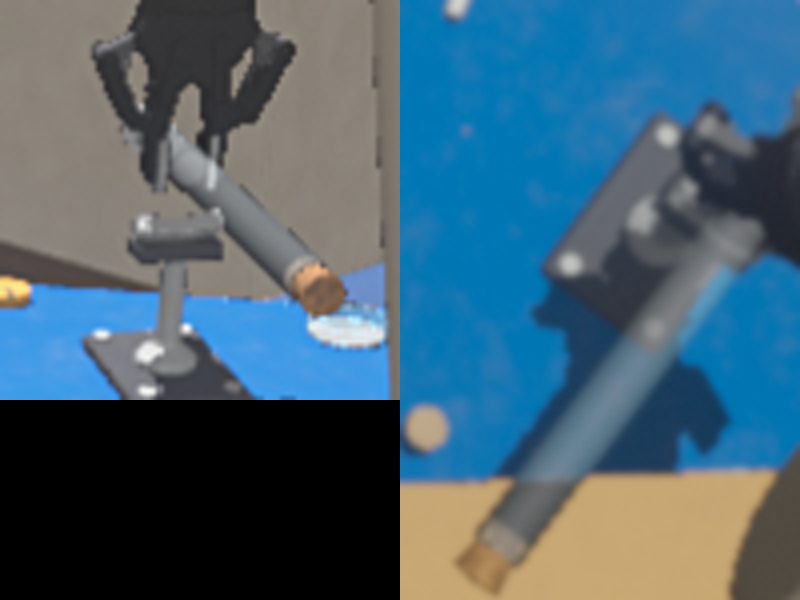

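Composite: in the top view the cork face is at (439.2,344.2) against a predicted (438.9,344.1). In the scene view it is at (460.4,221.9) against (459.8,223.3). The fingers are clear of the edge. I'll check level numerically from the cork's depth, using the cradle picture as reference.

```bash
python3 - <<'E'
from h import *
def cork(f,cen,r=9):
    d=load(f);u0,v0=map(int,cen);P=[]
    hs=cv2.cvtColor(d['image'],cv2.COLOR_BGR2HSV)
    for v in range(v0-r,v0+r):
        for u in range(u0-r,u0+r):
            if d['depth'][v,u]>0:
                p=dep(d,u,v);P.append(p)
    return np.array(P)
a0=np.array([.4524,.245]);t0=np.array([.407,-.9135])
s,M=st();t1=-M[:2,1];g=s['position'][:2];a1=g-.233*t1
for nm,f,c,a,t,zr in[('cradle','t0',(274,280),a0,t0,.046),('now','t6',(441,341),a1,t1,.158),('cradle','s0',(314,304),a0,t0,.046),('now','s6',(460,222),a1,t1,.158)]:
    P=cork(f,c,12);w=P[:,:2]-a;al=w@t;pe=w@np.array([-t[1],t[0]])
    k=(al>-.006)&(al<.03)&(abs(pe)<.012)&(abs(P[:,2]-zr)<.05)
    print(nm,f,k.sum(),'z top pct',np.percentile(P[k,2],[50,80,95]).round(4)-zr if k.sum() else '')
print('edge vs bal along/perp', (s['position'][:2]-[.5085,-.2482])@np.c_[t1,[-t1[1],t1[0]]])
E
```

```text
cradle t0 162 z top pct [0.0111 0.0138 0.0153]
now t6 193 z top pct [0.0112 0.0134 0.0149]
cradle s0 183 z top pct [0.0082 0.0124 0.0142]
now s6 170 z top pct [0.0052 0.0115 0.0142]
edge vs bal along/perp [ 8.85619331e-04 -2.25641058e-05]
```

Cork height above the axis matches the level cradle reference within 0.5 mm, so the tube is level. The underside is about 24 mm above the edge. Handing in.

```bash
python3 -c "
from rig import *
s=get_state();print(s['qd'].round(3),s['width'],s['clock']);sign_off()"
```

```text
[ 0.     0.001  0.002  0.001  0.    -0.   ] 0.02567976055189333 13.65
the job is handed in; nothing more can be done
```

I gripped the tube at its balance point, lifted it out of the cradle with the cap slightly down, and tilted it about 30° cap-down for a second. I then brought it level and held it over the middle of the knife edge. I handed the job in at 13.65 s with the arm at rest.

**Last checks**
- **Slug home:** the moment at the wrist fell from about 0.24 to 0.04 N·m after the tilt. In the tilted picture the slug's inner end sat at the fingers, as it should.
- **Level:** the top camera put the cork's height above the axis within 0.5 mm of where it was in the cradle, so the tube is level to about 0.1°.
- **Height:** the underside is about 24 mm above the edge.
- **Position:** the grip is within about 1 mm of the measured middle of the edge, along and across the tube. Calibration adds about 2 mm of uncertainty.
- **Squareness:** the tool is within 0.1° of the stand's measured direction.

**Small disagreements**
- **Scene camera:** it showed the cork about 1.4 px higher than predicted. It had a similar offset (about 2.6 px) with the tube still in the cradle, so I put it down to camera bias.
- **Edge position:** the foot screws and the depth picture differed by 2 to 3 mm on the middle of the edge, so I aimed between them.
- **Finger opening:** it read 25.7 mm on a 28 mm tube, but the grip did not slip.

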